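# Load two cells in the tester and hold the tester pen on its contact

### The arm

A 6-joint arm with a two-finger parallel gripper is mounted at the origin on the work surface; the furniture and walls round the work are solid. World frame = base frame: x ahead of the robot, y to its left, z up, the work surface at z = 0. Lengths are in m, angles in degrees, forces in N, time in s.
With the tool pointing down it reaches from about 0.4 to 0.825 m from the base axis. Payload 7 kg.
Tool frame: the origin (TCP) lies between the finger pads; the fingertips stand 19 mm ahead of it and the grasp point (between the pads) is the TCP; z points along the fingers, y is the line along which they close (so a half turn about z gives the same grasp; the last joint's range is limited). The gripper opens to 88 mm and grips with 3 to 60 N. Pads are 19 mm wide; open, the fingers measure 130 mm over their backs; the gripper's body (78 mm by 193 mm) begins 47 mm behind the grasp point.
Start: joints at [-49.154, 20.546, 0.682, 0, -70.136, -16.507], TCP at [0.278, -0.615, 0.246] pointing down, gripper open.
Joint ranges: [-176.03, 176.03], [-82.01, 121.73], [-58.28, 71.71], [-173.87, 95.51], [-174.79, -0.11], [-173.66, 173.66]. Speed limits (degrees/s): [136.94, 136.94, 172.46, 180, 180, 180].

### API

Orientations are given as [roll, pitch, yaw] about the fixed x, y, z axes, in that order (R = Rz(yaw) Ry(pitch) Rx(roll)).
In Python, from plant import r gives the robot as it stands. The module is installed in compiled form; this text tells all that it offers.
- The arm moves only by the shell command python3 -m pendant 'ROWS' [OPENING] [FORCE]. ROWS is JSON, a list of rows, each a list of 6 numbers: the shift along the tool's x, y, z in mm, then the turn, a rotation vector about the tool's x, y, z in rad. In form: [[tx, ty, tz, wx, wy, wz], ...]. A call has 1 to 20 rows; each row is the pose to reach, as a shift and turn from the pose commanded when the call began, along the tool's axes at that moment; what a row does not reach only later rows make up. A row lasts 1/8 s, in which the tool goes at most 62.5 mm and 10.7 degrees, less where a joint would pass 70% of its speed; a pose out of reach is approached as far as the arm can. A call with a gripper value outside its range is refused whole. OPENING is the finger opening in mm, from 0 to 87.6, set as the call begins (- or left out, the last holds). The fingers move at their own pace and stop on an object; FORCE is the grip in N (left out, the last holds). Time passes only in rows, so rows that repeat a pose let the fingers close. It gives the time, the measured TCP pose, the force, the opening and the grip force at its end, in the units of the state.
- r.get_state(): the state, without advancing time (a new reading comes with each control period).
- r.capture(name): name is "scene" or "top" or "wrist"; returns the picture (384x512x3 uint8, red, green, blue); there is no depth.
- r.camera_params(name): a dict with "mtx" (3x3 intrinsics, pixels), "rvec" (rotation vector, rad) and "tvec" (3), from world to camera coordinates, as OpenCV has them; the wrist camera has in their place "mount" (4x4, takes a point from camera to tool coordinates, whose origin is the TCP and whose axes are the flange's). Camera axes: x right, y down, z forward; pixel columns grow to the right and rows downward; lengths in m; the calibration is good to about 2 mm. A picture is of the moment at which its call begins: read the wrist's pose just before it. camera_params takes no time and is no camera call.
- r.close_job(): hands the job in; it is judged then, once.
The state is a dict: "time_s": time; "joints": joint angles; "qd": joint speeds; "joint_torque": joint torques, N m; "tcp_pos": TCP position; "eef_rot": TCP orientation; "contact_force": force on the tool from outside, world axes, zero at the start; "moment": the same for the moment, N m; "gripper_width": finger opening in m; "gripper_force": force on a finger pad.
Only numpy, scipy, OpenCV 4.12 (cv2) and the standard library are available. Lean on these libraries where they do the work, as an engineer would, in place of code of your own. Each camera call takes 0.05 s, during which the arm holds its last target. There are 200 camera calls.

### The job

Load the cell tester in order: stand the orange cell fully down in the pocket with one dot, let go, and only then stand the green cell in the pocket with two dots, both stud end up. Then take the yellow tester pen from its stand and hold it upright with its steel tip on the brass spring contact, gently pressing the contact down about halfway, not to its stop; finish while holding the pen there. Leave the loupe, the solder spool and the tape roll alone.

Things in the scene. Friction and masses are not known exactly. Their poses are not given: they have to be found in the camera images.
- cell_orange: Loose round cell, orange with a black band near the top, 26 mm diameter, 50 mm tall, about 70 g, standing on the bench with its small steel stud (2 mm, looks only) up. Origin: centre of its underside; z up along its axis.
- cell_green: The same cell in green with a black band. Origin: centre of its underside; z up along its axis.
- tester: Fixed: dark plate 74 x 180 x 8 mm; on it a grey block 60 x 120 mm, top at 30 mm, with two round pockets (32 mm wide, 16 mm deep), and a black round housing (32 mm wide, red ring on top, at 30 mm) of the contact. Origin: centre of underside. Along its y: pocket 1 at +55 mm, pocket 2 at 0, contact at -62 mm. Black dots beside each pocket on the -x side: one or two.
- pocket_1 (a point): Centre of the floor of the pocket with one dot, 14 mm above the bench, 16 mm below the pocket's mouth.
- pocket_2 (a point): Centre of the floor of the pocket with two dots, 14 mm above the bench, 16 mm below the pocket's mouth.
- contact_top (a point): Centre of the flat top of the brass spring contact, 16 mm diameter; 42 mm above the bench when not pressed; moves down with it.
- contact (a joint): How far the spring contact is pressed down, m: 0 up, 0.010 at its stop. The push is about 1.2 N to start and 400 N/m from there, 5.2 N at the stop.
- stand: Fixed stand of the pen: blue block 40 x 40 mm on a dark foot 56 x 56 mm, top 45 mm above the bench, with an 11.6 mm hole down its middle. Origin: centre of the underside.
- probe: Loose tester pen, 116 mm, 50 g, upright in the stand: steel shaft (10 mm wide, narrowing to the tip) in the hole, black guard disc (24 mm wide, 34 to 38 mm from the tip) resting on the stand; it must rise 35 mm to come out. Round yellow handle, 16 mm wide, 38 to 112 mm from the tip, black rings at 45 to 62 mm, green lamp at the end. Origin: the tip; z from the tip up the handle.
- probe_tip (a point): The end of the pen's tip, rounded to 2.5 mm radius.
- loupe: Loupe with a black rim and a clear foot, 43 mm diameter, 40 mm tall, loose; bystander. Origin: centre of the underside.
- solder_spool: Spool with green flanges, 58 mm diameter, 36 mm tall, loose; bystander. Origin: centre of the underside.
- heat_tape: Orange tape roll lying flat, 62 x 67 x 20 mm, loose; bystander. Origin: centre of the underside.
Things that resemble listed ones, but are neither listed nor needed, are in the scene too. What is shaped like the probe but turquoise is not meant.

How it is judged:
By the outcome, as a careful person would: the job done as asked, in the order asked, and still so for the second after the job is handed in, while the arm keeps its last pose, push and grip.
It also fails if it takes over 72 s, if anything falls off the work surface, if the arm or the gripper's body presses on something with over 40 N, if the wrist force passes 120 N, or if a joint passes its speed limit or range.

## Working session

There is one attempt and no reset: what is moved stays moved. The work goes in short steps, Python scripts to look and compute and a shell command to move; the robot and the scene stay as the last step left them, time stands still between calls to the robot, and variables do not carry over. Pictures are saved under pics/ and viewed, at most 10 in all, crops included, and the job is handed in when it is done.

```bash
mkdir -p pics
python3 - <<'E'
from plant import r
import cv2,numpy as np
for n in("scene","top"):
    im=r.capture(n); cv2.imwrite(f"pics/{n}0.png",im[:,:,::-1])
    p=r.camera_params(n);R=cv2.Rodrigues(np.array(p["rvec"]))[0]
    print(n,p["mtx"],(-R.T@np.array(p["tvec"]).ravel()).round(3),R.round(2).tolist())
print(r.camera_params("wrist"));s=r.get_state();print(s)
E
```

```text
scene [[381.17329883   0.         254.08357756]
 [  0.         381.17329883 195.91886801]
 [  0.           0.           1.        ]] [ 0.032 -0.609  0.624] [[0.72, -0.69, -0.0], [-0.43, -0.45, -0.79], [0.54, 0.57, -0.62]]
top [[452.82310333   0.         253.50562656]
 [  0.         452.82310333 191.42031649]
 [  0.           0.           1.        ]] [ 0.471 -0.1    1.133] [[0.01, -1.0, -0.01], [-1.0, -0.01, -0.06], [0.05, 0.01, -1.0]]
{'mtx': array([[276.0789286 ,   0.        , 255.89698176],
       [  0.        , 276.0789286 , 194.99894959],
       [  0.        ,   0.        ,   1.        ]]), 'mount': array([[-2.59833648e-04, -9.53850354e-01, -3.00282258e-01,
         8.11990072e-02],
       [ 9.99999808e-01, -7.88957987e-05, -6.14684378e-04,
         1.12994406e-03],
       [ 5.62625903e-04, -3.00282360e-01,  9.53850192e-01,
        -1.39150739e-01],
       [ 0.00000000e+00,  0.00000000e+00,  0.00000000e+00,
         1.00000000e+00]])}
{'time_s': 0.1, 'joints': array([-4.91510203e+01,  2.05850544e+01,  6.38455951e-01, -1.63148329e-02,
       -7.01373658e+01, -1.65079616e+01]), 'qd': array([ 0.05070179, -0.09674659,  0.13815848,  0.03696657, -0.0207492 ,
        0.05689424]), 'joint_torque': array([-3.07505288e-03, -5.84162629e+01,  2.93753797e+01,  7.01547593e+00,
        1.02200807e-02, -3.02482033e-05]), 'tcp_pos': array([ 0.27801646, -0.61462397,  0.24474223]), 'eef_rot': array([ 1.79915138e+02, -9.15454676e-03, -1.55664530e+02]), 'contact_force': array([ 0.35005811, -0.16272184,  0.38700864]), 'moment': array([ 0.05633834,  0.04005182, -0.01406281]), 'gripper_force': 0.0, 'gripper_width': 0.087655641070596}
```

View pics/top0.png

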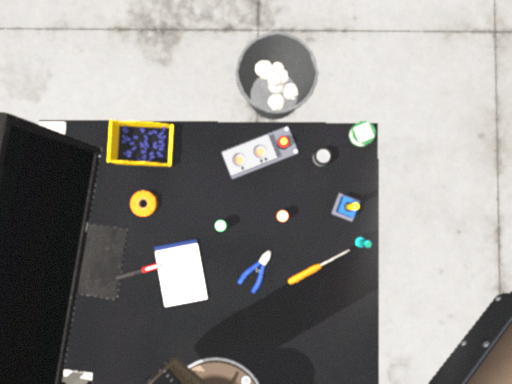

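View pics/scene0.png

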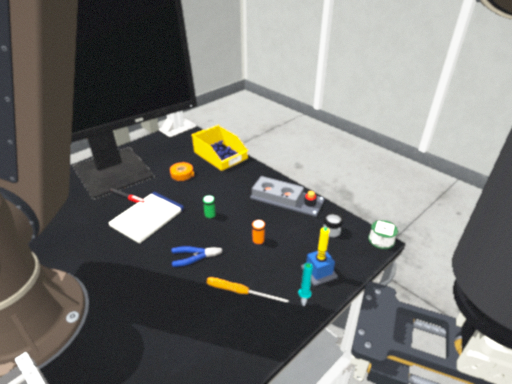

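The top view shows:
- Tester pockets at about (239,160) and (261,152), with the contact at (284,142).
- Orange cell at (283,216) and green cell at (221,226).
- Pen candidates are yellow in the blue stand at (350,206) and turquoise at (363,243). The yellow one fits, because it stands in the blue stand. The yellow screwdriver at (305,273) is lying down, so it doesn't fit.
- The orange ring at (143,203) is the tape and not a cell.

I'll confirm this in one enlarged crop.

```bash
cat > h.py <<'E'
import cv2,numpy as np
from plant import r
from scipy.spatial.transform import Rotation as Ro
def cam(n,s=None):
    p=r.camera_params(n)
    if n!="wrist":
        R=cv2.Rodrigues(np.array(p["rvec"]))[0];return p["mtx"],R.T,-R.T@np.array(p["tvec"]).ravel()
    T=Ro.from_euler("xyz",s["eef_rot"],degrees=True).as_matrix();M=p["mount"]
    return p["mtx"],T@M[:3,:3],T@M[:3,3]+s["tcp_pos"]
def at(c,uv,z):
    K,R,o=c;d=R@np.linalg.solve(K,[uv[0],uv[1],1]);return o+d*(z-o[2])/d[2]
def proj(c,P):
    K,R,o=c;q=K@(R.T@(np.array(P)-o));return q[:2]/q[2]
def blobs(im,lo,hi,amin=8):
    m=cv2.inRange(cv2.cvtColor(im,cv2.COLOR_RGB2HSV),np.array(lo),np.array(hi))
    n,_,st,ce=cv2.connectedComponentsWithStats(m)
    return [(ce[i].round(1).tolist(),st[i].tolist()) for i in range(1,n) if st[i][4]>=amin]
E
python3 - <<'E'
from h import *
im=cv2.imread("pics/top0.png");cv2.imwrite("pics/crop.png",cv2.resize(im[120:260,210:385],None,fx=4.2,fy=4.2,interpolation=cv2.INTER_CUBIC))
c=cam("top")
for n,uv,z in[("p1",(239,160),.014),("p2",(261,152),.014),("con",(284,142),.042),("or",(283,216),.05),("gr",(221,226),.05),("stand",(346,207),.045),("pen",(352,206),.125),("loupe",(322,156),.04),("spool",(362,133),.036),("turq",(363,243),.1)]:print(n,at(c,uv,z).round(3))
E
```

```text
p1 [ 0.611 -0.053  0.014]
p2 [ 0.631 -0.108  0.014]
con [ 0.652 -0.163  0.042]
or [ 0.473 -0.161  0.05 ]
gr [ 0.447 -0.013  0.05 ]
stand [ 0.496 -0.312  0.045]
pen [ 0.496 -0.31   0.125]
loupe [ 0.619 -0.255  0.04 ]
spool [ 0.676 -0.353  0.036]
turq [ 0.413 -0.34   0.1  ]
```

View pics/crop.png

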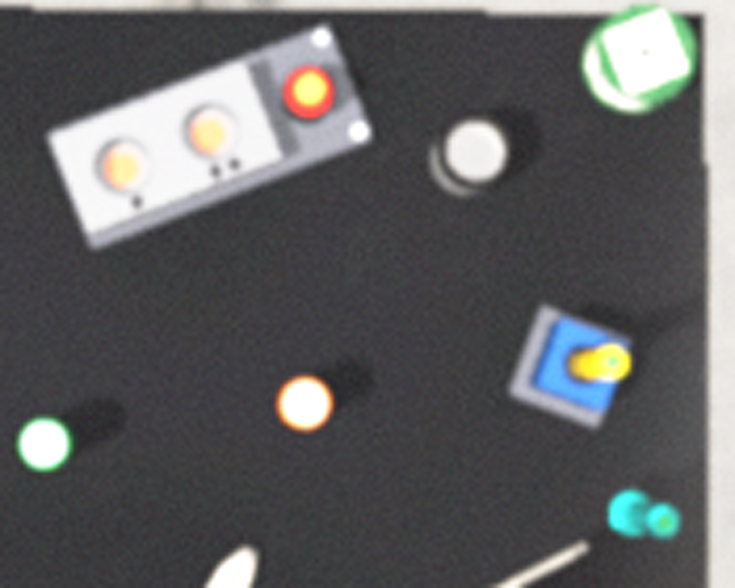

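The crop confirms the targets. The one-dot pocket is the left one at about (239,160), the two-dot pocket is at (260,151) and the contact is at (283,141). The yellow pen stands in the blue stand, and the turquoise one is the lookalike. I'll move to an overlook position for the wrist camera.

```bash
python3 -m pendant '[[-429,360,-20,0,0,-1.502],[-429,360,-20,0,0,-1.502],[-429,360,-20,0,0,-1.502],[-429,360,-20,0,0,-1.502],[-429,360,-20,0,0,-1.502],[-429,360,-20,0,0,-1.502],[-429,360,-20,0,0,-1.502],[-429,360,-20,0,0,-1.502],[-429,360,-20,0,0,-1.502],[-429,360,-20,0,0,-1.502],[-429,360,-20,0,0,-1.502],[-429,360,-20,0,0,-1.502],[-429,360,-20,0,0,-1.502],[-429,360,-20,0,0,-1.502]]'
python3 - <<'E'
from h import *
s=r.get_state();im=r.capture("wrist");cv2.imwrite("pics/w1.png",cv2.resize(im[:,:,::-1],(800,600)))
np.save("w1.npy",im);print(s["joints"].round(1),s["tcp_pos"],s["eef_rot"]);import pickle;pickle.dump(s,open("w1.pkl","wb"))
c=cam("wrist",s)
for n,P in dict(p1=(.611,-.053,.03),p2=(.631,-.108,.03),con=(.652,-.163,.042),o=(.473,-.161,.05),g=(.447,-.013,.05),pen=(.496,-.31,.125)).items():print(n,proj(c,P).round(0))
E
```

```text
time_s: 1.85
tcp_pos: [0.5204, -0.1109, 0.2656]
eef_rot: [-180.0, 0.0, -69.7]
contact_force: [0.1, -0.6, 0.3]
gripper_width: 0.0877
gripper_force: 0.0
[  9.1   6.3 -15.5  -0.  -68.2  11.2] [ 0.52040903 -0.11094512  0.26563571] [-1.79992168e+02  2.80146482e-05 -6.96807855e+01]
p1 [182. 185.]
p2 [178. 143.]
con [171.  96.]
o [304. 149.]
g [280. 252.]
pen [363. -11.]
```

View pics/w1.png

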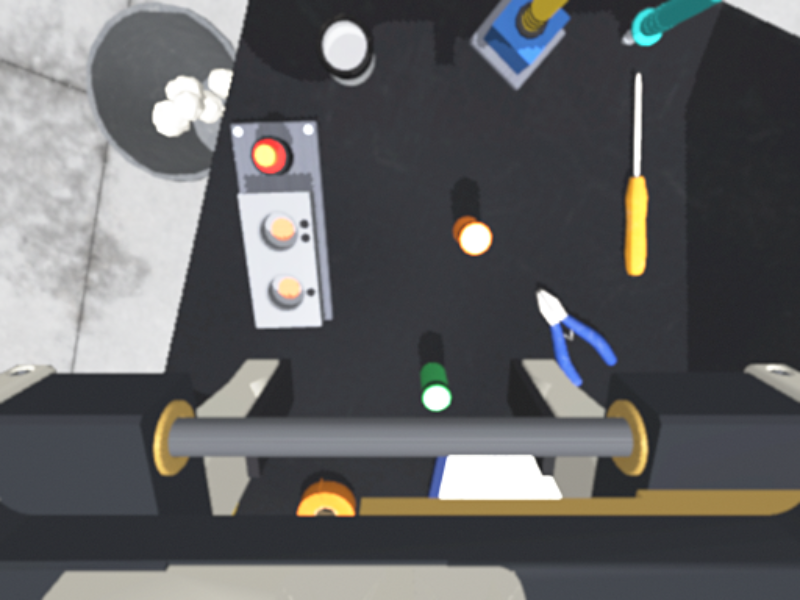

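The wrist view, in 800-px coordinates, shows orange at (475,238), green at (436,398), pocket mouths at about (281,231) and (286,290), and the contact at (266,156). The stand is at (520,35). Next I'll measure these precisely.

Run:
```python
from h import *
import pickle
s=pickle.load(open("w1.pkl","rb"));w=np.load("w1.npy");t=cv2.imread("pics/top0.png")[:,:,::-1].copy()
from collections import namedtuple
for n,im,c,roi in(("w",w,cam("wrist",s),(145,110,75,105)),("t",t,cam("top"),(215,122,85,60))):
    x,y,ww,hh=roi;hsv=cv2.cvtColor(im,cv2.COLOR_RGB2HSV);m=np.zeros(im.shape[:2],np.uint8)
    sub=hsv[y:y+hh,x:x+ww]
    for th in(140,165,190):
        m[:]=0;m[y:y+hh,x:x+ww]=((sub[...,2]>th)&(sub[...,1]<60))*255
        m2=cv2.morphologyEx(m,cv2.MORPH_OPEN,np.ones((3,3)))
        cs=max(cv2.findContours(m2,0,1)[0],key=cv2.contourArea)
        P=np.array([at(c,q[0],.03)[:2] for q in cs],np.float32)*1000
        rc=cv2.minAreaRect(P);print(n,th,[np.round(v,1) for v in rc])
    # red ring
    m[:]=0;m[60:220]=cv2.inRange(hsv,np.array([0,150,120]),np.array([8,255,255]))[60:220]|cv2.inRange(hsv,np.array([174,150,120]),np.array([180,255,255]))[60:220]
    k,_,st,ce=cv2.connectedComponentsWithStats(m)
    for i in range(1,k):
        if st[i][4]>15:
            a=st[i];print("ring",a,at(c,(a[0]+a[2]/2-.5,a[1]+a[3]/2-.5),.03).round(4))
    for nm,lo,hi in(("o",[3,0,100],[22,255,255]),("g",[45,0,100],[90,255,255])):
        pc=proj(c,(.473,-.161,.05) if nm=="o" else (.447,-.013,.05));u,v=pc.astype(int)
        g=hsv[v-14:v+15,u-14:u+15];mm=((g[...,2]>225)).astype(np.uint8)
        mo=cv2.moments(mm,True);uv=(u-14+mo["m10"]/mo["m00"],v-14+mo["m01"]/mo["m00"])
        print(nm,np.round(uv,1),mo["m00"],at(c,uv,.05).round(4))
```

```text
w 140 [array([623. , -83.7]), array([ 61.7, 138.2]), np.float64(22.1)]
w 165 [array([620.7, -78.1]), array([ 61.1, 125.2]), np.float64(22.0)]
w 190 [array([620. , -76.1]), array([ 60.4, 120.3]), np.float64(22.2)]
ring [161  89  22  22 206] [ 0.654  -0.1587  0.03  ]
o [303.9 152.1] 351.0 [ 0.4722 -0.1572  0.05  ]
g [279.1 254.4] 227.0 [ 0.4474 -0.0089  0.05  ]
t 140 [array([ 628.9, -103.4]), array([ 73.3, 176.8]), np.float64(21.9)]
t 165 [array([ 628.9, -103.2]), array([ 71.2, 175.2]), np.float64(22.0)]
t 190 [array([622. , -78.5]), array([ 63.8, 122.6]), np.float64(21.9)]
ring [278 137  11  11  42] [ 0.6539 -0.1611  0.03  ]
o [282.2 215.6] 122.0 [ 0.4736 -0.1591  0.05  ]
g [220.  225.4] 106.0 [ 0.4489 -0.0109  0.05  ]
```

```bash
python3 -m pendant '[[27,61,40,0,0,0],[27,61,80,0,0,0],[27,61,130,0,0,0],[27,61,180,0,0,0],[27,61,210,0,0,0],[27,61,228,0,0,0],[27,61,228,0,0,0],[27,61,228,0,0,0]]' 87 25
python3 -m pendant '[[0,0,0,0,0,0],[0,0,0,0,0,0],[0,0,0,0,0,0],[0,0,0,0,0,0],[0,0,0,0,0,0],[0,0,0,0,0,0],[0,0,0,0,0,0],[0,0,0,0,0,0],[0,0,0,0,0,0],[0,0,0,0,0,0]]' 15 25
python3 -m pendant '[[0,0,-20,0,0,0],[0,0,-60,0,0,0],[0,0,-100,0,0,0],[0,0,-100,0,0,0]]'
python3 - <<'E'
from h import *
s=r.get_state();im=r.capture("wrist");cv2.imwrite("pics/w2.png",cv2.resize(im[:,:,::-1],(800,600)));np.save("w2.npy",im)
import pickle;pickle.dump(s,open("w2.pkl","wb"));c=cam("wrist",s)
for z in(.012,.0): print(z,proj(c,s["tcp_pos"]+[0,0,z])*1.5625)
print(proj(c,(.6098,-.0504,.03))*1.5625,proj(c,(.6303,-.1016,.03))*1.5625)
E
```

```text
time_s: 2.9
tcp_pos: [0.4735, -0.1569, 0.0383]
eef_rot: [-180.0, -0.0, -69.6]
contact_force: [0.0, 0.5, 0.5]
gripper_width: 0.0869
gripper_force: 0.0
time_s: 4.15
tcp_pos: [0.4728, -0.1568, 0.0375]
eef_rot: [180.0, 0.0, -69.6]
contact_force: [0.1, 0.4, 0.3]
gripper_width: 0.0257
gripper_force: 25.0
time_s: 4.65
tcp_pos: [0.475, -0.1568, 0.1407]
eef_rot: [-179.7, -0.1, -69.6]
contact_force: [-0.1, 0.0, -0.8]
gripper_width: 0.0254
gripper_force: 25.0
0.012 [401.09685587 419.49186572]
0.0 [401.18185958 401.28084547]
[148.93277034 385.34804417] [131.00690797 303.9770323 ]
```

View pics/w2.png

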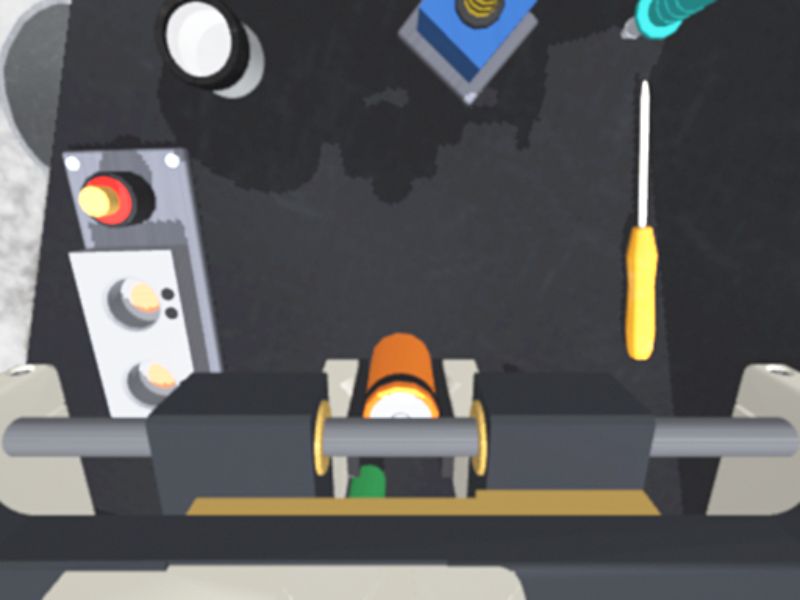

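The orange cell is held upright and centred, with its stud at about (400,415). The p2 mouth is at about (137,302) and the p1 mouth at about (158,383). The p2 and p1 mouths are a few px off my prediction, so I'll move above pocket 1 and re-measure at close range.

```bash
python3 -m pendant '[[-5,-15,0,0,0,0],[-15,-50,0,0,0,0],[-28,-90,0,0,0,0],[-40,-130,0,0,0,0],[-49,-155,10,0,0,0],[-52,-165,30,0,0,0.028],[-52,-165,45,0,0,-0.028],[-52,-165,48,0,0,-0.028],[-52,-165,48,0,0,-0.028],[-52,-165,48,0,0,-0.028]]'
python3 - <<'E'
from h import *
s=r.get_state();im=r.capture("wrist");cv2.imwrite("pics/w3.png",cv2.resize(im[:,:,::-1],(800,600)));np.save("w3.npy",im)
import pickle;pickle.dump(s,open("w3.pkl","wb"));c=cam("wrist",s);print(s["tcp_pos"],s["eef_rot"])
print(proj(c,(.6098,-.0504,.03))*1.5625,proj(c,(.6303,-.1016,.03))*1.5625,proj(c,(.654,-.1587,.042))*1.5625)
E
```

```text
time_s: 5.95
tcp_pos: [0.6097, -0.0507, 0.0901]
eef_rot: [-180.0, -0.0, -68.1]
contact_force: [0.0, 0.4, -0.9]
gripper_width: 0.0251
gripper_force: 25.0
[ 0.60966011 -0.05067831  0.09007672] [-1.79953963e+02 -1.38219138e-02 -6.80588857e+01]
[400.43105344 339.55248664] [400.70233595 227.7240589 ] [399.14519154  71.60338731]
```

View pics/w3.png

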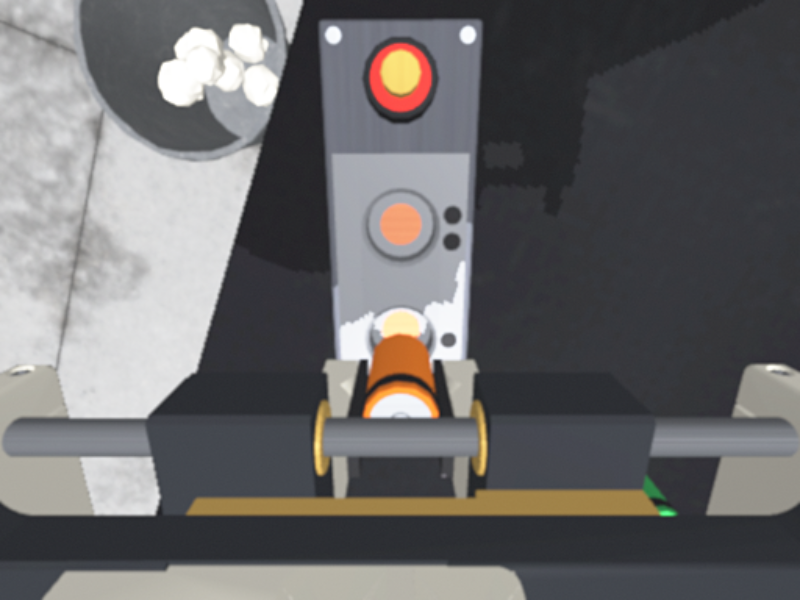

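Well aligned: the p2 mouth is at (402,225) against a predicted (401,228), and the contact is at (401,72) against (399,72). I'll check the cell's own offset along tool x by projecting its edges.

Run:
```python
from h import *
import pickle
s=pickle.load(open("w3.pkl","rb"));c=cam("wrist",s);R=Ro.from_euler("xyz",s["eef_rot"],degrees=True).as_matrix()
def ring(P,rad):
    return np.array([proj(c,P+R@[rad*np.cos(a),rad*np.sin(a),0])*1.5625 for a in np.linspace(0,2*np.pi,73)])
T=s["tcp_pos"]
for n,P,rad in(("cellbot",T+R@[0,0,.038],.013),("celltop",T-R@[0,0,.012],.013),("p1mouth",np.array([.6098,-.0504,.03]),.016),("p2mouth",np.array([.6303,-.1016,.03]),.016)):
    q=ring(P,rad);print(n,q.min(0).round(1),q.max(0).round(1))
im=np.load("w3.npy");big=cv2.resize(im,(800,600))
for u in(395,400,405):print([ (v,big[v,u].tolist()) for v in range(298,346,3)])
print([(v,big[v,400].tolist()) for v in range(180,270,4)])
```

```text
cellbot [371.9 330.5] [430.  383.8]
celltop [362.9 385. ] [439.9 452.4]
p1mouth [368.2 308.9] [432.6 368.8]
p2mouth [365.8 191.7] [435.6 262. ]
[(298, [163, 165, 171]), (301, [162, 165, 171]), (304, [156, 159, 166]), (307, [158, 161, 168]), (310, [249, 238, 239]), (313, [255, 240, 200]), (316, [255, 239, 181]), (319, [255, 240, 182]), (322, [255, 239, 181]), (325, [255, 238, 182]), (328, [255, 242, 185]), (331, [255, 241, 183]), (334, [249, 168, 107]), (337, [193, 100, 38]), (340, [193, 102, 39]), (343, [193, 102, 39])]
[(298, [162, 164, 172]), (301, [162, 165, 172]), (304, [154, 157, 164]), (307, [171, 173, 181]), (310, [255, 238, 230]), (313, [255, 240, 186]), (316, [255, 239, 182]), (319, [255, 240, 184]), (322, [255, 239, 182]), (325, [255, 238, 182]), (328, [255, 242, 186]), (331, [255, 238, 178]), (334, [237, 147, 89]), (337, [192, 102, 37]), (340, [195, 104, 39]), (343, [195, 104, 40])]
[(298, [163, 164, 173]), (301, [163, 165, 171]), (304, [155, 158, 165]), (307, [162, 165, 172]), (310, [252, 238, 238]), (313, [255, 238, 186]), (316, [255, 239, 182]), (319, [255, 240, 184]), (322, [255, 239, 181]), (325, [255, 238, 181]), (328, [255, 242, 186]), (331, [255, 242, 185]), (334, [250, 173, 109]), (337, [199, 103, 39]), (340, [196, 104, 39]), (343, [198, 105, 41])]
[(180, [171, 173, 180]), (184, [171, 174, 181]), (188, [146, 149, 155]), (192, [145, 148, 155]), (196, [169, 172, 181]), (200, [166, 172, 179]), (204, [240, 169, 143]), (208, [247, 165, 118]), (212, [247, 164, 118]), (216, [246, 162, 117]), (220, [244, 160, 115]), (224, [247, 163, 118]), (228, [244, 159, 114]), (232, [246, 162, 117]), (236, [245, 162, 118]), (240, [246, 161, 117]), (244, [225, 163, 148]), (248, [163, 168, 175]), (252, [165, 170, 176]), (256, [132, 135, 141]), (260, [102, 104, 109]), (264, [144, 148, 154]), (268, [161, 164, 171])]
```

```bash
python3 -m pendant '[[2,0.5,6,0,0,0],[2,0.5,12,0,0,0],[2,0.5,17,0,0,0],[2,0.5,22,0,0,0],[2,0.5,26,0,0,0],[2,0.5,30,0,0,0],[2,0.5,33,0,0,0],[2,0.5,36,0,0,0],[2,0.5,37.5,0,0,0],[2,0.5,37.5,0,0,0]]'
```

```text
time_s: 7.25
tcp_pos: [0.6097, -0.0526, 0.052]
eef_rot: [180.0, 0.0, -68.0]
contact_force: [-0.6, -0.4, -0.8]
gripper_width: 0.0256
gripper_force: 25.0
```

```bash
python3 -m pendant '[[0,0,0,0,0,0],[0,0,0,0,0,0],[0,0,0,0,0,0],[0,0,0,0,0,0],[0,0,0,0,0,0],[0,0,-10,0,0,0],[0,0,-40,0,0,0],[0,0,-90,0,0,0],[0,0,-100,0,0,0]]' 75 25
python3 -m pendant '[[-50,67,0,0,0,0],[-102,134,0,0,0,0],[-102,134,0,0,0,0],[-102,134,0,0,0,0],[-102,134,0,0,0,0]]' 87
python3 - <<'E'
from h import *
s=r.get_state();im=r.capture("wrist");b=cv2.resize(im[:,:,::-1],(800,600));cv2.imwrite("pics/w4.png",b)
c=cam("wrist",s);R=Ro.from_euler("xyz",s["eef_rot"],degrees=True).as_matrix()
for n,P in(("bot",[*s["tcp_pos"][:2],0]),("top",[*s["tcp_pos"][:2],.05])):
    q=np.array([proj(c,P+R@[.013*np.cos(a),.013*np.sin(a),0])*1.5625 for a in np.linspace(0,6.28,73)]);print(n,q.min(0),q.max(0))
print(proj(c,[.61,-.0525,.064])*1.5625)
E
```

```text
time_s: 8.38
tcp_pos: [0.6119, -0.0524, 0.1567]
eef_rot: [-179.6, -0.1, -68.0]
contact_force: [0.1, 1.1, -0.2]
gripper_width: 0.0749
gripper_force: 0.0
time_s: 9.0
tcp_pos: [0.4479, -0.0079, 0.1528]
eef_rot: [-179.9, -0.0, -68.0]
contact_force: [-0.1, -0.1, 0.7]
gripper_width: 0.0871
gripper_force: 0.0
bot [382.27356351 271.33732355] [419.32911456 307.08164656]
top [378.90154862 290.79055503] [422.88838725 332.53331928]
[128.10367428 122.8312743 ]
```

View pics/w4.png

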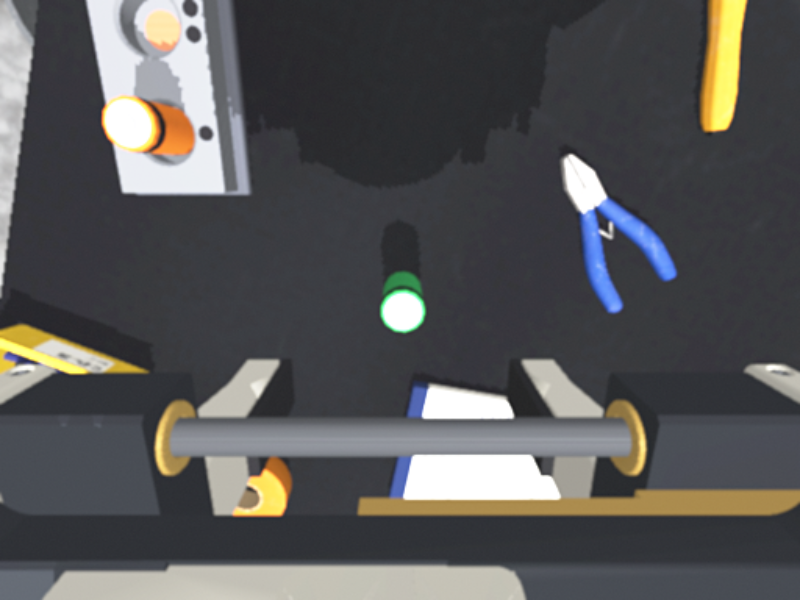

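Orange stands upright in pocket 1, with its top at (132,124). The green top is at (403,310), directly under the TCP. I'll grasp it and carry it over pocket 2.

```bash
python3 -m pendant '[[0,1,40,0,0,0],[0,1,80,0,0,0],[0,1,103,0,0,0],[0,1,114,0,0,0],[0,1,114,0,0,0],[0,1,114,0,0,0]]' 87 25
python3 -m pendant '[[0,0,0,0,0,0],[0,0,0,0,0,0],[0,0,0,0,0,0],[0,0,0,0,0,0],[0,0,0,0,0,0],[0,0,0,0,0,0],[0,0,0,0,0,0],[0,0,0,0,0,0],[0,0,0,0,0,0]]' 15 25
python3 -m pendant '[[0,0,-20,0,0,0],[0,0,-60,0,0,0],[0,0,-100,0,0,0],[0,0,-110,0,0,0],[0,0,-110,0,0,0],[0,0,-110,0,0,0]]'
```

```text
time_s: 9.8
tcp_pos: [0.4471, -0.0084, 0.0387]
eef_rot: [-179.9, -0.0, -68.0]
contact_force: [-0.2, -0.1, 1.2]
gripper_width: 0.0867
gripper_force: 0.0
time_s: 10.92
tcp_pos: [0.4463, -0.0086, 0.038]
eef_rot: [180.0, -0.0, -68.0]
contact_force: [-0.1, 0.7, -0.8]
gripper_width: 0.0258
gripper_force: 25.0
time_s: 11.68
tcp_pos: [0.4454, -0.0088, 0.1468]
eef_rot: [179.9, 0.0, -68.0]
contact_force: [0.3, -0.6, -1.2]
gripper_width: 0.0258
gripper_force: 25.0
```

```bash
python3 -m pendant '[[15,-13,0,0,0,0],[45,-39,0,0,0,0],[80,-69,0,0,0,0],[115,-99,0,0,0,0],[145,-125,0,0,0,0],[157,-135.5,15,0,0,0],[157,-135.5,40,0,0,0],[157,-135.5,55,0,0,0],[157,-135.5,57,0,0,0],[157,-135.5,57,0,0,0],[157,-135.5,57,0,0,0]]'
python3 - <<'E'
from h import *
s=r.get_state();im=r.capture("wrist");b=cv2.resize(im[:,:,::-1],(800,600));cv2.imwrite("pics/w5.png",b)
c=cam("wrist",s);R=Ro.from_euler("xyz",s["eef_rot"],degrees=True).as_matrix();T=s["tcp_pos"]
for n,P,rad in(("cellbot",T+R@[0,0,.038],.013),("mouthouter",np.array([*T[:2],.03]),.0175),("contact",T+R@[.062,0,T[2]-.042],.008)):
    q=np.array([proj(c,P+R@[rad*np.cos(a),rad*np.sin(a),0])*1.5625 for a in np.linspace(0,6.28,73)]);print(n,q.min(0).round(1),q.max(0).round(1))
for u in(395,400,405):print([(v,b[v,u].tolist()) for v in range(292,345,4)])
E
```

```text
time_s: 13.05
tcp_pos: [0.6314, -0.1031, 0.0922]
eef_rot: [-179.9, -0.0, -68.0]
contact_force: [0.9, 0.4, -0.7]
gripper_width: 0.0255
gripper_force: 25.0
cellbot [371.9 330.5] [430.  383.8]
mouthouter [366.1 304.3] [435.9 369.3]
contact [382.4 195.1] [419.5 232.8]
[(292, [162, 155, 152]), (296, [163, 155, 152]), (300, [161, 155, 153]), (304, [162, 156, 153]), (308, [146, 141, 137]), (312, [227, 223, 237]), (316, [172, 231, 255]), (320, [173, 233, 255]), (324, [172, 231, 255]), (328, [175, 234, 255]), (332, [125, 188, 230]), (336, [64, 119, 37]), (340, [66, 120, 44]), (344, [65, 119, 43])]
[(292, [164, 155, 153]), (296, [164, 155, 153]), (300, [162, 156, 154]), (304, [161, 155, 153]), (308, [145, 138, 134]), (312, [228, 233, 250]), (316, [172, 234, 255]), (320, [175, 234, 255]), (324, [172, 231, 255]), (328, [174, 234, 255]), (332, [108, 167, 217]), (336, [65, 120, 38]), (340, [65, 122, 43]), (344, [67, 123, 46])]
[(292, [163, 157, 152]), (296, [163, 155, 153]), (300, [163, 156, 153]), (304, [161, 156, 153]), (308, [146, 139, 136]), (312, [225, 228, 245]), (316, [172, 232, 255]), (320, [173, 233, 255]), (324, [172, 231, 255]), (328, [174, 234, 255]), (332, [110, 169, 218]), (336, [66, 120, 37]), (340, [67, 122, 46]), (344, [68, 124, 46])]
```

View pics/w5.png

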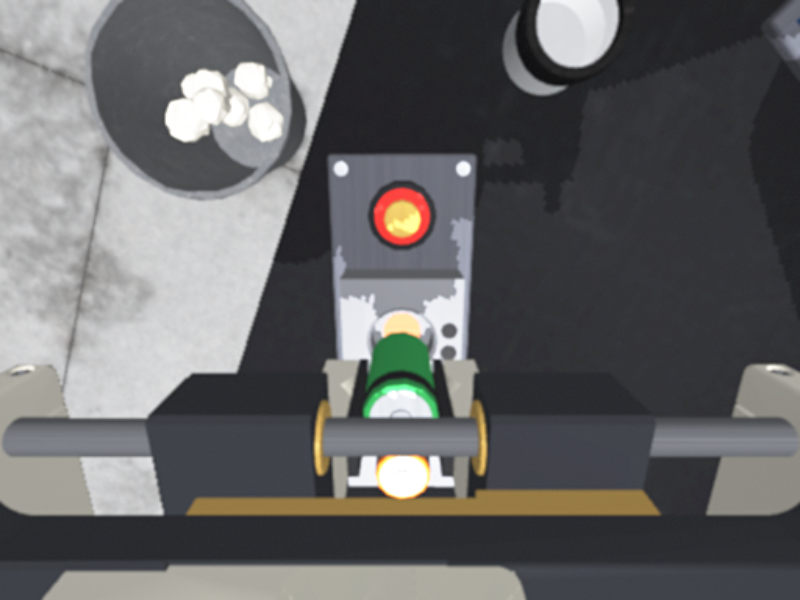

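The green cell is aligned: cell edge at row 333, mouth edge at about 308, contact at (402,216) against a predicted (401,214). I'll insert, release and retreat.

```bash
python3 -m pendant '[[0,0.5,6,0,0,0],[0,0.5,12,0,0,0],[0,0.5,17,0,0,0],[0,0.5,22,0,0,0],[0,0.5,26,0,0,0],[0,0.5,30,0,0,0],[0,0.5,33,0,0,0],[0,0.5,36,0,0,0],[0,0.5,38,0,0,0],[0,0.5,38,0,0,0],[0,0.5,38,0,0,0]]'
```

```text
time_s: 14.48
tcp_pos: [0.6304, -0.1036, 0.0532]
eef_rot: [-180.0, -0.0, -68.0]
contact_force: [0.8, 0.4, -0.8]
gripper_width: 0.0251
gripper_force: 25.0
```

```bash
python3 -m pendant '[[0,0,1,0,0,0],[0,0,1,0,0,0]]'
python3 -m pendant '[[0,0,0,0,0,0],[0,0,0,0,0,0],[0,0,0,0,0,0],[0,0,0,0,0,0],[0,0,0,0,0,0],[0,0,-10,0,0,0],[0,0,-40,0,0,0],[0,0,-90,0,0,0],[0,0,-140,0,0,0],[0,0,-178,0,0,0]]' 75 25
python3 -m pendant '[[142,202,0,0,0,1.53],[142,202,0,0,0,1.53],[142,202,0,0,0,1.53],[142,202,0,0,0,1.53],[142,202,0,0,0,1.53],[142,202,0,0,0,1.53],[142,202,0,0,0,1.53],[142,202,0,0,0,1.53],[142,202,0,0,0,1.53],[142,202,0,0,0,1.53],[142,202,0,0,0,1.53],[142,202,0,0,0,1.53]]' 60
python3 - <<'E'
from h import *
s=r.get_state();im=r.capture("wrist");b=cv2.resize(im[:,:,::-1],(800,600));cv2.imwrite("pics/w6.png",b)
c=cam("wrist",s);T=s["tcp_pos"];print(T,s["eef_rot"])
for z in(.045,.049,.127):print(z,proj(c,[*T[:2],z])*1.5625)
E
```

```text
time_s: 14.72
tcp_pos: [0.6304, -0.1036, 0.0521]
eef_rot: [-180.0, -0.0, -68.0]
contact_force: [0.7, 0.3, -1.1]
gripper_width: 0.0249
gripper_force: 25.0
time_s: 15.98
tcp_pos: [0.6307, -0.1036, 0.2336]
eef_rot: [-179.8, -0.1, -68.0]
contact_force: [1.2, -0.5, -0.4]
gripper_width: 0.075
gripper_force: 0.0
time_s: 17.48
tcp_pos: [0.4962, -0.3109, 0.2301]
eef_rot: [-180.0, -0.0, -155.6]
contact_force: [0.4, 0.1, 0.3]
gripper_width: 0.0601
gripper_force: 0.0
[ 0.49624201 -0.31085335  0.23010988] [-1.79998932e+02 -9.55285292e-04 -1.55583186e+02]
0.045 [398.64638381 278.93861596]
0.049 [398.62955202 280.21146462]
0.127 [398.20084063 312.63135367]
```

View pics/w6.png

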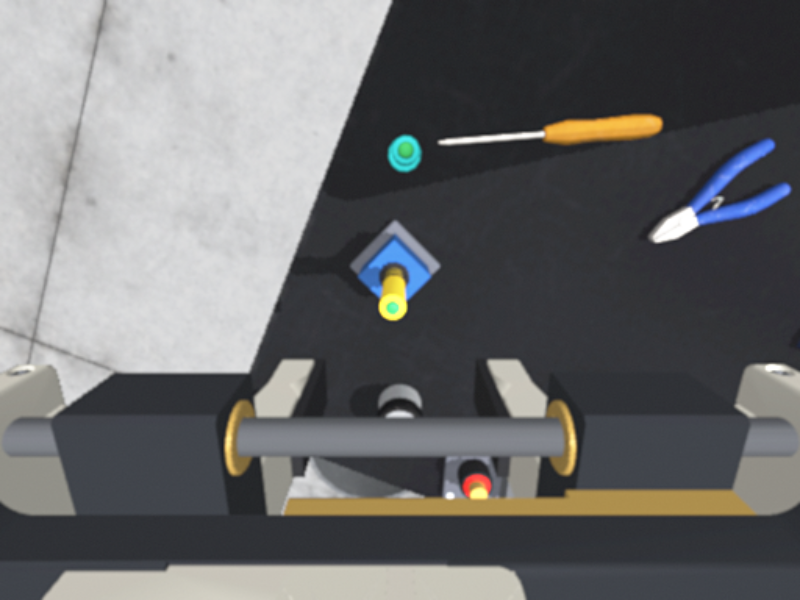

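The yellow pen's lamp is at (392,308) with the TCP projecting to (398,313), so I shift about +2.6 mm in x and −3.2 mm in y. The turquoise lookalike is at (405,150), well clear.

```bash
python3 -m pendant '[[2.6,-3.2,30,0,0,0],[2.6,-3.2,70,0,0,0],[2.6,-3.2,105,0,0,0],[2.6,-3.2,128,0,0,0],[2.6,-3.2,139,0,0,0],[2.6,-3.2,139,0,0,0],[2.6,-3.2,139,0,0,0],[2.6,-3.2,139,0,0,0]]' 50 30
python3 -m pendant '[[0,0,0,0,0,0],[0,0,0,0,0,0],[0,0,0,0,0,0],[0,0,0,0,0,0],[0,0,0,0,0,0],[0,0,0,0,0,0],[0,0,0,0,0,0],[0,0,0,0,0,0]]' 8 30
```

```text
time_s: 18.52
tcp_pos: [0.4958, -0.315, 0.0922]
eef_rot: [-179.9, 0.1, -155.6]
contact_force: [0.3, 0.4, 1.2]
gripper_width: 0.05
gripper_force: 0.0
time_s: 19.52
tcp_pos: [0.4954, -0.3151, 0.0911]
eef_rot: [-180.0, 0.0, -155.7]
contact_force: [0.9, -4.8, -1.9]
gripper_width: 0.0151
gripper_force: 30.0
```

```bash
python3 -m pendant '[[0,-0.8,0,0,0,0],[0,-0.8,0,0,0,0],[0,-0.8,0,0,0,0]]'
```

```text
time_s: 19.9
tcp_pos: [0.4954, -0.3154, 0.091]
eef_rot: [180.0, -0.0, -155.7]
contact_force: [0.2, -0.3, -0.5]
gripper_width: 0.0157
gripper_force: 30.0
```

```bash
python3 -m pendant '[[0,0,-8,0,0,0],[0,0,-20,0,0,0],[0,0,-35,0,0,0],[0,0,-55,0,0,0],[0,0,-75,0,0,0],[0,0,-88,0,0,0],[0,0,-90,0,0,0],[0,0,-90,0,0,0]]'
python3 -m pendant '[[-15,6,0,0,0,0],[-45,17,0,0,0,0],[-80,30,0,0,0,0],[-115,42,0,0,0,0],[-150,55,0,0,0,0],[-180,66,0,0,0,0],[-200,74,0,0,0,0],[-209,76.5,5,0,0,0],[-209,76.5,20,0,0,0],[-209,76.5,36,0,0,0],[-209,76.5,45,0,0,0],[-209,76.5,46,0,0,0],[-209,76.5,46,0,0,0],[-209,76.5,46,0,0,0]]'
python3 - <<'E'
from h import *
s=r.get_state();im=r.capture("wrist");sc=r.capture("scene");np.save("w7.npy",im)
import pickle;pickle.dump(s,open("w7.pkl","wb"))
T=s["tcp_pos"];c=cam("wrist",s);d=cam("scene");print(T,s["eef_rot"])
for z in(T[2]-.080,.042,.03):print(z,"w",proj(c,[*T[:2],z]).round(1),"s",proj(d,[*T[:2],z]).round(1))
u,v=proj(d,[*T[:2],.05]).astype(int)
a=cv2.resize(im[50:350,155:355,::-1],(400,600),interpolation=cv2.INTER_CUBIC)
b=cv2.resize(sc[v-60:v+60,u-40:u+40,::-1],(400,600),interpolation=cv2.INTER_CUBIC);print(u,v)
cv2.imwrite("pics/w7.png",np.hstack([a,b]))
E
```

```text
time_s: 20.9
tcp_pos: [0.4952, -0.3154, 0.1807]
eef_rot: [180.0, -0.0, -155.7]
contact_force: [0.1, 0.3, -1.0]
gripper_width: 0.0152
gripper_force: 30.0
time_s: 22.65
tcp_pos: [0.6547, -0.1599, 0.1357]
eef_rot: [-180.0, 0.1, -155.7]
contact_force: [0.7, 0.9, -1.8]
gripper_width: 0.0153
gripper_force: 30.0
[ 0.65472082 -0.15988155  0.13572327] [-1.79971484e+02  5.34752376e-02 -1.55663800e+02]
0.055723274283177845 w [254.8 208.7] s [312.  187.9]
0.042 w [254.9 203.3] s [311.5 192.3]
0.03 w [254.9 199.1] s [311.1 196.1]
311 189
```

View pics/w7.png

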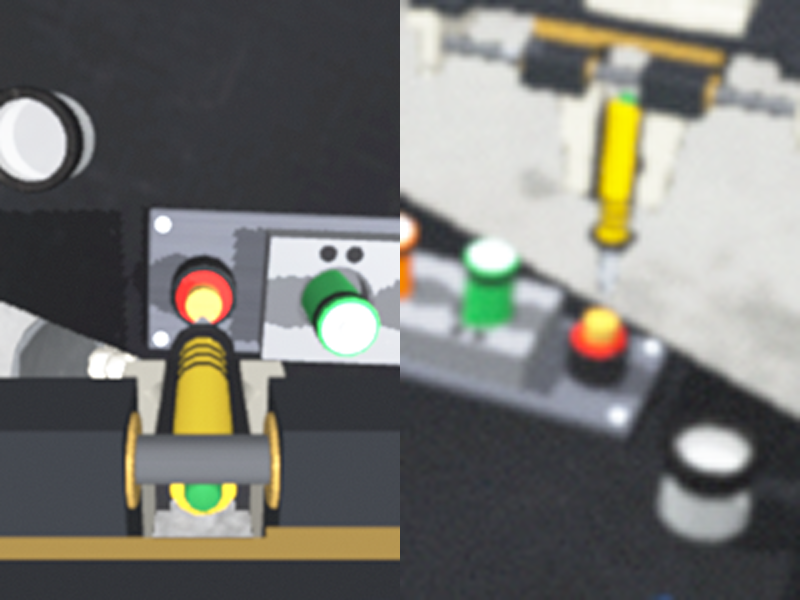

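The hover view shows the tip directly above the brass contact. In the wrist crop the brass is at (204,305) and the pen axis at column 203. In the scene crop the tip is at (605,290) against a predicted (605,294). Orange and green stand seated. I'll check the pen's tilt numerically.

Run:
```python
from h import *
import pickle
s=pickle.load(open("w7.pkl","rb"));c=cam("wrist",s);d=cam("scene");T=s["tcp_pos"];R=Ro.from_euler("xyz",s["eef_rot"],degrees=True).as_matrix()
f=lambda uv:((uv-[155,50])*2).round(1)
for n,z,rad in(("guardtop",.042,.012),("guardbot",.046,.012),("lamp",-.036,.003),("brass",T[2]-.042,.008),("ring",T[2]-.03,.013)):
    q=np.array([proj(c,T+R@[rad*np.cos(a),rad*np.sin(a),z]) for a in np.linspace(0,6.28,73)]);print(n,f(q.min(0)),f(q.max(0)))
for n,z in(("lamp",-.034),("guard",.044),("tip",.08)):print(n,((proj(d,T+R@[0,0,z])-[271,129])*5+[400,0]).round(0))
```

```text
guardtop [165.4 323.1] [232.6 384.9]
guardbot [166.1 319.1] [232.  379.9]
lamp [183.6 487.6] [210.6 510.3]
brass [181.7 289.8] [217.5 323.6]
ring [171.9 271.6] [227.5 324.4]
lamp [627.  96.]
guard [612. 235.]
tip [605. 295.]
```

```bash
python3 -m pendant '[[1,1,4,0,0,0],[1,1,8,0,0,0],[1,1,10,0,0,0],[1,1,10,0,0,0],[1,1,10,0,0,0]]'
python3 - <<'E'
from h import *
s=[]
for i in range(6):
    r.capture("top");q=r.get_state();s.append([*q["tcp_pos"]*1000,*q["contact_force"]])
print(np.mean(s,0).round(2),np.std(s,0).round(2))
E
python3 -m pendant '[[0,0,2,0,0,0],[0,0,4,0,0,0],[0,0,5,0,0,0],[0,0,5,0,0,0],[0,0,5,0,0,0]]'
python3 - <<'E'
from h import *
s=[]
for i in range(6):
    r.capture("top");q=r.get_state();s.append([*q["tcp_pos"]*1000,*q["contact_force"]])
print(np.mean(s,0).round(2),np.std(s,0).round(2))
E
```

```text
time_s: 23.38
tcp_pos: [0.6532, -0.1593, 0.1251]
eef_rot: [-180.0, 0.0, -155.7]
contact_force: [-1.3, 0.2, -1.6]
gripper_width: 0.0155
gripper_force: 30.0
[ 6.5317e+02 -1.5927e+02  1.2518e+02 -1.2000e-01  3.0000e-01 -6.0000e-02] [0.02 0.01 0.01 0.46 0.26 0.31]
time_s: 24.3
tcp_pos: [0.6532, -0.1593, 0.1202]
eef_rot: [-180.0, 0.0, -155.7]
contact_force: [-0.7, 0.6, 1.7]
gripper_width: 0.0152
gripper_force: 30.0
[ 6.5315e+02 -1.5927e+02  1.2017e+02  6.0000e-02  1.3000e-01  9.4000e-01] [0.01 0.01 0.02 0.35 0.28 0.39]
```

```bash
cat > m.py <<'E'
from h import *
s=[]
for i in range(14):
    r.capture("top");q=r.get_state();s.append([*q["tcp_pos"]*1000,*q["contact_force"]])
print(np.mean(s,0).round(2))
E
python3 -m pendant '[[0,0,1,0,0,0],[0,0,2,0,0,0],[0,0,3,0,0,0],[0,0,3,0,0,0]]'; python3 m.py
python3 -m pendant '[[0,0,0.5,0,0,0],[0,0,1,0,0,0],[0,0,1,0,0,0],[0,0,1,0,0,0]]'; python3 m.py
```

```text
time_s: 25.1
tcp_pos: [0.6532, -0.1593, 0.1171]
eef_rot: [-180.0, 0.0, -155.7]
contact_force: [0.0, -0.0, 3.5]
gripper_width: 0.015
gripper_force: 30.0
[ 6.5314e+02 -1.5927e+02  1.1712e+02 -7.0000e-02  6.0000e-02  2.2900e+00]
time_s: 26.3
tcp_pos: [0.6531, -0.1593, 0.1161]
eef_rot: [-180.0, 0.0, -155.7]
contact_force: [-0.9, -0.4, 3.2]
gripper_width: 0.0158
gripper_force: 30.0
[ 6.5311e+02 -1.5926e+02  1.1608e+02  1.8000e-01 -9.0000e-02  2.7000e+00]
```

The slope of 0.41 N/mm matches the spring. Force suggests about 4 mm of press but geometry suggests about 6 mm, so I'll find the touch point directly.

```bash
python3 -m pendant '[[0,0,-2.5,0,0,0],[0,0,-5,0,0,0],[0,0,-5,0,0,0],[0,0,-5,0,0,0]]'; python3 m.py
python3 -m pendant '[[0,0,-1,0,0,0],[0,0,-2,0,0,0],[0,0,-2,0,0,0],[0,0,-2,0,0,0]]'; python3 m.py
python3 -m pendant '[[0,0,2,0,0,0],[0,0,2.5,0,0,0],[0,0,2.5,0,0,0],[0,0,2.5,0,0,0]]'; python3 m.py
```

```text
time_s: 27.5
tcp_pos: [0.653, -0.1592, 0.1209]
eef_rot: [180.0, -0.0, -155.7]
contact_force: [0.6, -0.2, -0.1]
gripper_width: 0.0154
gripper_force: 30.0
[ 6.5304e+02 -1.5925e+02  1.2099e+02  4.6000e-01 -1.5000e-01  9.1000e-01]
time_s: 28.7
tcp_pos: [0.653, -0.1592, 0.1229]
eef_rot: [180.0, -0.0, -155.7]
contact_force: [-0.0, 0.0, -0.9]
gripper_width: 0.016
gripper_force: 30.0
[ 6.5306e+02 -1.5925e+02  1.2303e+02  2.0000e-02  2.0000e-01 -5.0000e-01]
time_s: 29.9
tcp_pos: [0.6532, -0.1593, 0.1207]
eef_rot: [-180.0, 0.0, -155.7]
contact_force: [-0.0, -1.2, 0.2]
gripper_width: 0.0155
gripper_force: 30.0
[ 6.5317e+02 -1.5927e+02  1.2063e+02  4.6000e-01 -2.1000e-01  8.5000e-01]
```

With the free baseline at −0.5 N, 116.1 mm gave 3.2 N, which is half travel. I'll return there.

```bash
python3 -m pendant '[[0,0,1.5,0,0,0],[0,0,3,0,0,0],[0,0,4,0,0,0],[0,0,4.4,0,0,0],[0,0,4.4,0,0,0],[0,0,4.4,0,0,0],[0,0,4.4,0,0,0]]'; python3 m.py
python3 - <<'E'
from h import *
s=r.get_state();im=r.capture("wrist");c=cam("wrist",s);sc=r.capture("scene");d=cam("scene")
T=s["tcp_pos"];hsv=cv2.cvtColor(im,cv2.COLOR_RGB2HSV)
print("lamp",[b for b in blobs(im,[50,100,60],[85,255,255],20)],proj(c,T+[0,0,.034]).round(1))
u,v=proj(c,T+[0,0,-.05]).astype(int);print("red",[b for b in blobs(im,[0,150,120],[10,255,255],20)])
print("scene o/g",blobs(sc,[5,200,120],[14,255,255],20)[:6],blobs(sc,[55,150,50],[80,255,255],20)[:5],"pred",proj(d,[.61,-.0525,.04]).round(0),proj(d,[.6304,-.1036,.04]).round(0))
E
```

```text
time_s: 31.48
tcp_pos: [0.6532, -0.1593, 0.1162]
eef_rot: [-180.0, 0.0, -155.7]
contact_force: [0.2, -0.3, 1.8]
gripper_width: 0.0154
gripper_force: 30.0
[ 6.5314e+02 -1.5926e+02  1.1620e+02  7.7000e-01 -3.4000e-01  2.3800e+00]
lamp [([10.1, 108.9], [0, 101, 30, 14, 215]), ([45.6, 140.5], [33, 112, 22, 55, 457]), ([71.3, 119.5], [66, 114, 11, 13, 41]), ([77.7, 143.8], [73, 130, 8, 30, 81]), ([23.9, 167.9], [0, 164, 45, 10, 265]), ([323.5, 208.0], [309, 193, 42, 47, 608]), ([256.2, 297.4], [248, 292, 18, 13, 199])] [253.6 296.6]
red [([254.6, 202.7], [240, 193, 31, 24, 317])]
scene o/g [] [([288.0, 188.7], [284, 184, 9, 10, 74])] pred [268. 182.] [288. 187.]
```

```bash
python3 -c "
from plant import r
print(r.close_job())"
```

```text
the job is handed in; nothing more can be done
None
```

The job is handed in at about 32 s: orange is in pocket 1, green went into pocket 2 afterwards, both studs up, and the upright pen holds the contact about 4–5 mm down (half of its 10 mm travel, estimated from force and height).

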